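Wind the music box and hold its sprung lid at the pointer

TASK

Check this music box: with the lid still shut, wind its key clockwise, a part turn at a time, until it is fully wound, which is when the red wing points at the red mark on the deck. Then take the lid by its steel bar, lift it against its spring until it lies in line with the red pointer of the angle gauge, and finish holding it there, still gripping the bar, because the lid snaps shut if let go. All the while, do not shift the pointer or disturb the loose things around the box.

Things in the scene. Friction and masses are not known exactly. Their poses are not given: they have to be found in the camera images.
- music_box: wooden music box fixed to the bench, 180 (x) by 240 (y) by 90 mm high; origin centre of underside; its -x side is the front. Its +y part, 130 mm wide, is a chamber with hinged lid; its -y part, 110 mm wide, is a solid deck (top 90 mm up) with the winding key. A white angle-gauge disc, radius 55, 3 mm thick, stands on the +y side, centred on the hinge line
- key (a joint): turn of the winding key, rad: 0 unwound, 3.4 fully wound, against its stop (3.15 or more counts as wound); grows clockwise seen from above. The key stays where it is left; turning takes 0.09 N m of friction plus a spring that grows to 0.07 N m
- key_grip (a point): point on the key's upright axis, 28 mm above the deck, where to grip; box frame x -10, y -68, z 118 mm. Butterfly key: two round flat upright wings, 56 mm across, 9 thick, 14 to 42 mm above the deck, one red, one brass. Its x axis points along the red wing; grip across its y. Fully wound, the red wing points to the box's -x, at a red mark on the deck
- lid_angle (a joint): opening angle of the lid, rad: 0 shut, 1.2 fully open; a spring (0.25 N m when shut, plus 0.5 N m per rad) and its weight pull it shut: lifting at the bar takes about 3 to 6 N
- lid: the lid, a brown board 176 mm long from the hinge, 130 wide, 10 thick, with a white line on its +y edge and the steel bar on top; origin and axes as lid_hinge; its x axis points from the front edge to the hinge
- lid_hinge (a point): on the hinge line, mid-width of the lid: box frame x 85, y 55, z 90.5 mm (underside of the lid). The hinge line runs along the box's y axis at the far (+x) edge; the front edge rises as the lid opens.
- lid_bar (a point): steel bar handle fixed on the lid: round bar 12 mm thick, 80 long, parallel to the box's y axis, on two 10 mm posts 72 mm apart. Point at the bar's middle, axes those of the lid (and of the box when shut): 140 mm from the hinge along the lid's -x and 45 mm above it along lid z, 35 mm above the lid's top. The bar can turn between the pads, so the gripper may stay upright
- pointer (a joint): angle of the red pointer of the gauge, rad, 0.4 to 0.8 at the start, measured like lid_angle: the lid is at the mark when both values are equal. Stiff with friction; not to be moved
- pointer_tip (a point): middle of the flag at the end of the pointer: a red arm, 5 mm wide, 8 thick, along the +y side of the box, turning about an axis 5 mm above the lid's hinge line; the flag, 22 by 30 mm, is 135 mm from it. With the lid at the mark, arm and lid are parallel and about flush, and the point's x axis is parallel to the lid's
- tape_roll: bystander: orange ring of tape lying flat, 100 mm across, 48 mm high, beside the box; origin under its centre
- tag_tray: bystander: blue open tray, 100 by 70 by 30 mm, beside the box at its -y side; origin under its centre
- mug: bystander: blue mug, 80 mm across, 95 mm high, handle at its +y; origin under its centre
- scanner: bystander: black and grey hand scanner lying down, 155 mm long, 42 mm high; origin under its handle
- glue: bystander: white jar with a green cap, 50 mm across, 100 mm high; origin under its centre

How it is judged:
By the outcome, as a careful person would: the job done as asked, in the order asked, and still so for the second after the job is handed in, while the arm keeps its last pose, push and grip.
It also fails if it takes over 67 s, if anything falls off the work surface, if the arm or the gripper's body presses on something with over 40 N, if the wrist force passes 120 N, or if a joint passes its speed limit or range.

ROBOT

A 6-joint arm with a two-finger parallel gripper is mounted at the origin on the work surface. World frame = base frame: x ahead of the robot, y to its left, z up, the work surface at z = 0. Lengths are in m, angles in rad, forces in N, time in s.
With the tool pointing down it reaches from about 0.225 to 0.875 m from the base axis. Payload 3.4 kg.
Tool frame: the origin (TCP) lies on the centre line of the jaws, within the pads' length; the fingertips stand 22 mm ahead of it and the grasp point (between the pads) lies 3 mm ahead of it; z points along the fingers, y is the line along which they close (so a half turn about z gives the same grasp; the last joint's range is limited). The gripper opens to 85 mm and grips with 20 to 120 N. Pads are 22 mm wide; open, the fingers measure 114 mm over their backs; the gripper's body (76 mm by 85 mm) begins 54 mm behind the grasp point. The pads swing forward as they close: fully open they stand 13 mm farther back than shut.
Start: joints at [1.11, 0.276, 1.505, -0, 1.361, -0.121], TCP at [0.192, 0.542, 0.253] pointing down, gripper open.
Joint ranges: [-2.89, 2.89], [-0.75, 2.08], [0.22, 2.7], [-1.18, 4.32], [0.11, 2.71], [-2.7, 2.7]. Speed limits (rad/s): [2.57, 2.57, 3.14, 3.14, 3.14, 3.14].

INTERFACE

Orientations are given as a unit quaternion [w, x, y, z].
In Python, from rig import manip, camrig gives the robot as it stands (manip), with the cameras (camrig).
- The arm moves only by the shell command python3 steer.py 'ROWS' [OPENING] [FORCE]. ROWS is rows parted by semicolons, their numbers by spaces, 1 to 5 of them, each of 4 numbers: dx, dy, dz in m, then a turn about the tool's z in rad; each row shifts and turns the commanded pose from where the row before left it, along the tool's axes as they then stand; what a row does not reach is not made up. A row lasts 1/12 s, in which the tool goes at most 0.0417 m and 0.125 rad, less where a joint would pass 70% of its speed; a pose out of reach is approached as far as the arm can. OPENING is the finger opening in m, set as the command begins (- or left out keeps the last). The fingers move at their own pace and stop on an object; FORCE is the grip in N (left out, the last holds). Time passes only in rows, so rows that do not move let the fingers close. It prints the time, the measured TCP pose, the force, the opening and the grip force at its end.
- manip.get_state(): the state, without advancing time (a new reading comes with each control period).
- camrig.get_image(name): name is "scene" or "side" or "wrist"; returns a dict with "img" (420x560x3 uint8, red, green, blue), "camera_matrix" (3x3 intrinsics, pixels), "T" (4x4, takes a point from camera to world coordinates); the wrist camera has in their place "hand_eye" (4x4, takes a point from camera to tool coordinates, whose origin is the TCP and whose axes are the flange's). Camera axes: x right, y down, z forward; pixel columns grow to the right and rows downward; lengths in m; the calibration is good to about 2 mm. A picture is of the moment at which its call begins: read the wrist's pose just before it. There is no depth.
- manip.sign_off(): hands the job in; it is judged then, once.
The state is a dict: "clock": time; "qpos": joint angles; "qd": joint speeds; "effort": joint torques, N m; "position": TCP position; "ee_rot": TCP orientation; "contact_force": force on the tool from outside, world axes, zero at the start; "moment": the same for the moment, N m; "width": finger opening in m; "gripper_force": force on a finger pad.
Only numpy, scipy, OpenCV 4.12 (cv2) and the standard library are available. Lean on these libraries where they do the work, as an engineer would, in place of code of your own. Each camera call takes 0.05 s, during which the arm holds its last target. There are 200 camera calls.

## Working session

There is one attempt and no reset: what is moved stays moved. The work goes in short steps, Python scripts to look and compute and a shell command to move; the robot and the scene stay as the last step left them, time stands still between calls to the robot, and variables do not carry over. Pictures are saved under pics/ and viewed, at most 10 in all, crops included, and the job is handed in when it is done.

```bash
ls; mkdir -p pics
python3 - <<'E'
from rig import manip, camrig
import cv2,pickle
s=manip.get_state();print(s)
d={}
for n in("scene","side","wrist"):
    r=camrig.get_image(n);d[n]=r
    cv2.imwrite(f"pics/{n}0.png",r["img"][:,:,::-1])
    print(n,r["camera_matrix"],r.get("T",r.get("hand_eye")))
d["state"]=s
pickle.dump(d,open("d0.pkl","wb"))
E
```

```text
pics
rig.py
steer.py
{'clock': 0.0, 'qpos': array([ 1.11002291e+00,  2.76600724e-01,  1.50613328e+00, -5.21528952e-06,
        1.36073408e+00, -1.20988813e-01]), 'qd': array([-0.00063431,  0.00047986, -0.00013456, -0.00021041, -0.00130307,
       -0.00053375]), 'effort': array([-1.33831240e-03, -4.16797221e+01, -2.45798028e+01, -1.42326039e-04,
        1.14971772e-02, -7.57982860e-06]), 'position': array([0.1914151 , 0.54167397, 0.25243637]), 'ee_rot': array([-2.66490995e-04,  1.69075591e-01,  9.85602641e-01, -8.99055562e-04]), 'contact_force': array([-0.64503006,  0.38532964, -0.28330884]), 'moment': array([-0.02253929, -0.01842917, -0.00048236]), 'gripper_force': 0.0, 'width': 0.08547363656992472}
scene [[468.53808986   0.         281.41283102]
 [  0.         468.53808986 207.91133301]
 [  0.           0.           1.        ]] [[-0.56584404  0.61171213 -0.55283703  1.29492157]
 [ 0.82451115  0.41868511 -0.38063651  0.54582748]
 [-0.00137534 -0.67120119 -0.74127395  1.14498155]
 [ 0.          0.          0.          1.        ]]
side [[401.09260925   0.         280.02190284]
 [  0.         401.09260925 210.16504572]
 [  0.           0.           1.        ]] [[ 0.95528171 -0.20010166  0.21770662  0.20274447]
 [-0.29569259 -0.64232137  0.70709911 -0.96097586]
 [-0.00165409 -0.73985308 -0.67276644  1.04837494]
 [ 0.          0.          0.          1.        ]]
wrist [[353.47004702   0.         282.86947347]
 [  0.         353.47004702 211.8816618 ]
 [  0.           0.           1.        ]] [[ 7.21470401e-05 -9.59279749e-01 -2.82457710e-01  7.15277937e-02]
 [ 9.99999738e-01 -1.34147061e-04  7.11014687e-04 -3.47197934e-04]
 [-7.19952862e-04 -2.82457687e-01  9.59279488e-01 -1.20705441e-01]
 [ 0.00000000e+00  0.00000000e+00  0.00000000e+00  1.00000000e+00]]
```

View pics/scene0.png

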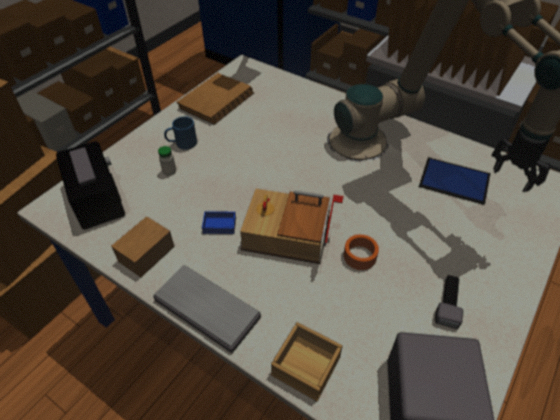

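View pics/side0.png

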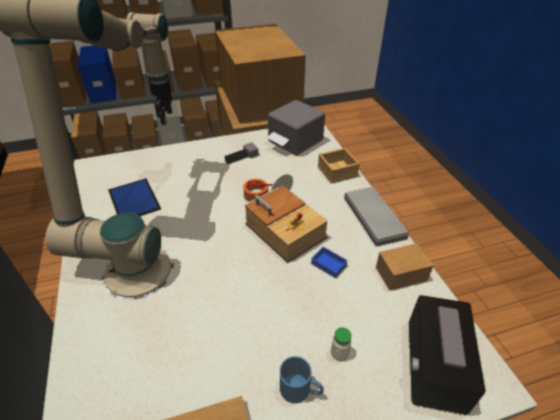

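The scene view shows the box around pixel (287,225), with the key at (266,205), bar at (308,197), pointer flag at (338,199), tray at (219,222) and tape at (361,251). In the side view the box is at (286,222), key at (297,220), bar at (264,204). I'll enlarge both.

Run:
```python
import cv2,numpy as np
a=cv2.imread("pics/scene0.png")[175:275,230:355];b=cv2.imread("pics/side0.png")[170:270,225:350]
f=lambda i:cv2.resize(i,None,fx=6,fy=6,interpolation=cv2.INTER_CUBIC)
cv2.imwrite("pics/c1.png",f(a));cv2.imwrite("pics/c2.png",f(b))
```

```text
(no output)
```

View pics/c1.png

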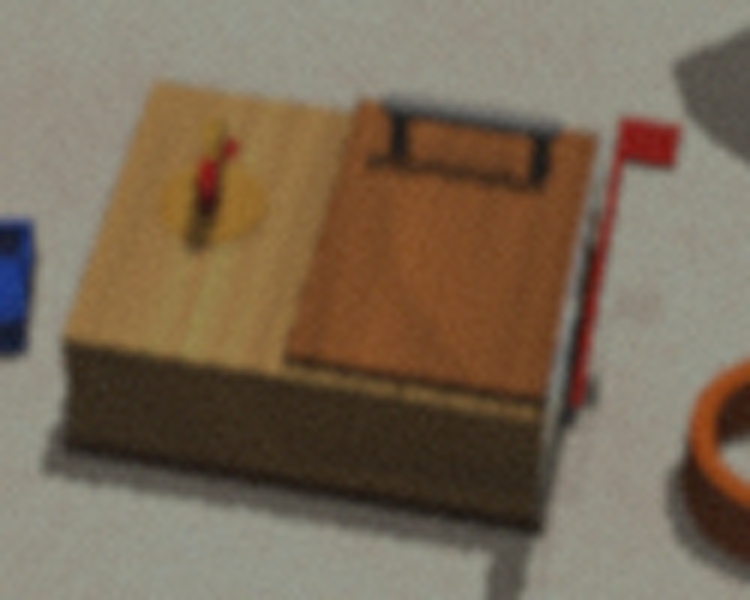

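View pics/c2.png

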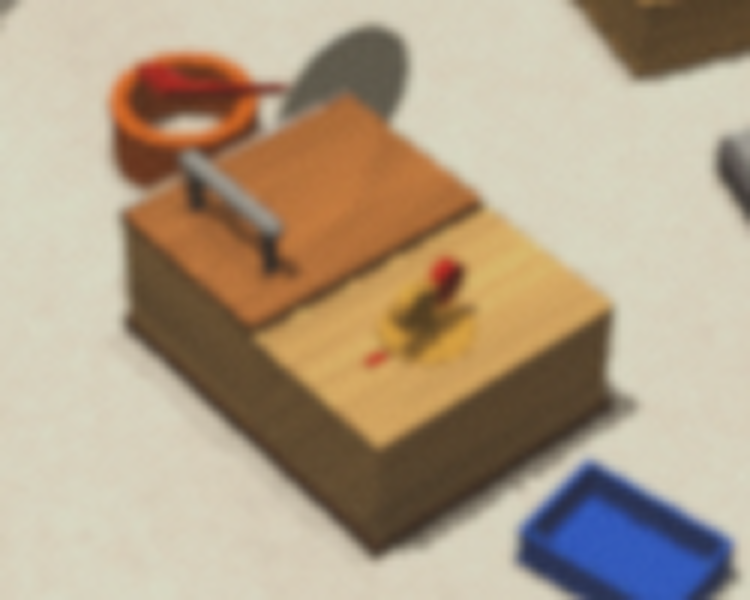

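Box, key (red wing pointing about +x, so near unwound), bar and pointer are clear. Scene crop: deck corners (156,84),(66,340), base (65,448),(537,528), lid (596,132),(543,394), flag (650,143). Side crop: deck (379,447),(612,305), base (375,553),(130,322), lid (125,212), flag (165,80). I'll fit the box pose from these.

```bash
cat > h.py <<'E'
import numpy as np,cv2,pickle
from scipy.optimize import least_squares
from scipy.spatial.transform import Rotation as R
def proj(r,P,T=None):
    T=r["T"] if T is None else T
    c=(np.atleast_2d(P)-T[:3,3])@T[:3,:3]; p=c@r["camera_matrix"].T
    return p[:,:2]/p[:,2:]
def ray(r,uv,T=None):
    T=r["T"] if T is None else T
    d=T[:3,:3]@np.linalg.inv(r["camera_matrix"])@[*uv,1]
    return T[:3,3],d
def onplane(r,uv,z,T=None):
    o,d=ray(r,uv,T); return o+d*(z-o[2])/d[2]
def tcpT(s):
    M=np.eye(4);q=s["ee_rot"];M[:3,:3]=R.from_quat([q[1],q[2],q[3],q[0]]).as_matrix();M[:3,3]=s["position"];return M
def B(p,P):
    c,s=np.cos(p[2]),np.sin(p[2]);P=np.atleast_2d(P).astype(float)
    return np.c_[p[0]+c*P[:,0]-s*P[:,1],p[1]+s*P[:,0]+c*P[:,1],P[:,2]]
def flag(a,y): return [.085-.135*np.cos(a),y,.0955+.135*np.sin(a)]
E
python3 - <<'E'
from h import *
d=pickle.load(open("d0.pkl","rb"))
F=.09;Y=.12
sc=[((156,84),(-F,-Y,.09)),((66,340),(F,-Y,.09)),((65,448),(F,-Y,0)),((537,528),(F,Y,0)),((596,132),(-.091,Y,.1005)),((543,394),(.085,Y,.1005))]
sd=[((379,447),(-F,-Y,.09)),((612,305),(F,-Y,.09)),((375,553),(-F,-Y,0)),((130,322),(-F,Y,0)),((125,212),(-.091,Y,.1005))]
px=lambda c,o:(np.array(c)+.5)/6-.5+o
def res(p):
    o=[]
    for n,L,off,fl in(("scene",sc,(230,175),(650,143)),("side",sd,(225,170),(165,80))):
        for c,P in L:o.append(proj(d[n],B(p,P))[0]-px(c,off))
        o.append(proj(d[n],B(p,flag(p[3],p[4])))[0]-px(fl,off))
    return np.ravel(o)
f=least_squares(res,[.45,0,0,.6,.13],loss="soft_l1");p=f.x
print(p);print(res(p).reshape(-1,2).round(1).tolist())
np.save("box.npy",p)
for n,P in(("key",(-.01,-.068,.118)),("bar",(-.055,.055,.1355)),("hinge",(.085,.055,.0905))):print(n,B(p,P)[0])
for n,c,o in(("scene",(206,180),(230,175)),("side",(447,272),(225,170))):
    q=onplane(d[n],px(c,o),.12);print("red",q,"axis",B(p,(-.01,-.068,.12))[0])
    print(n,"tape/tray")
E
```

```text
[0.52448827 0.02884655 0.39280075 0.45435817 0.14658047]
[[-1.9, -0.7], [-2.1, -0.2], [0.1, 0.5], [-0.7, 0.5], [0.5, 0.1], [0.6, 0.7], [-0.7, 0.2], [-0.4, -0.2], [0.3, -1.0], [-0.1, 0.2], [-0.8, 0.9], [-1.9, -0.8], [-1.5, -0.4]]
key [ 0.54127872 -0.03780239  0.118     ]
bar [0.45262428 0.05860503 0.1355    ]
hinge [0.58196197 0.11219386 0.0905    ]
red [ 0.5488562  -0.03092414  0.12      ] axis [ 0.54127872 -0.03780239  0.12      ]
scene tape/tray
red [ 0.55787361 -0.02738782  0.12      ] axis [ 0.54127872 -0.03780239  0.12      ]
side tape/tray
```

```bash
python3 steer.py '-.026 -.0215 0 0;-.026 -.0215 0 0;-.026 -.0215 0 0;-.026 -.0215 0 0;-.026 -.0215 0 0' .085
python3 steer.py '-.026 -.0215 0 0;-.026 -.0215 0 0;-.026 -.0215 0 0;-.026 -.0215 0 0;-.026 -.0215 0 0'
python3 steer.py '-.026 -.0215 0 0;-.026 -.0215 0 0;-.026 -.0215 0 0;-.026 -.0215 0 0;-.026 -.0215 0 0'
python3 steer.py '-.026 -.0215 0 0;-.026 -.0215 0 0;-.026 -.0215 0 0;-.026 -.0215 0 0;-.026 -.0215 0 0'
python3 steer.py '0 0 0 -.124;0 0 0 -.124;0 0 0 -.124;0 0 0 -.124;0 0 0 -.124'
python3 steer.py '0 0 0 -.124;0 0 0 -.124;0 0 0 -.124;0 0 0 0;0 0 0 0'
cat > look.py <<'E'
from rig import manip, camrig
from h import *
import sys
s=manip.get_state();r=camrig.get_image("wrist");T=tcpT(s)@r["hand_eye"];r["T"]=T
pickle.dump((s,r),open(sys.argv[1]+".pkl","wb"))
cv2.imwrite(f"pics/{sys.argv[1]}.png",r["img"][:,:,::-1])
print(s["clock"],s["position"],tcpT(s)[:3,:3].round(3).tolist(),"q",s["qpos"].round(2))
p=np.load("box.npy")
for n,P in(("key",(-.01,-.068,.132)),("front-y",(-.09,-.12,.09)),("back-y",(.09,-.12,.09)),("bar",(-.055,.055,.1355)),("lidfront-y",(-.091,-.01,.1005)),("lidback-y",(.085,-.01,.1005))):print(n,proj(r,B(p,P))[0].round(1))
E
python3 look.py w1
```

```text
clock: 0.57
position: [0.2787, 0.396, 0.253]
ee_rot: [-0.0, 0.169, 0.986, -0.0]
contact_force: [0.7, -0.2, 0.5]
width: 0.0852
gripper_force: 0.0
clock: 0.98
position: [0.3655, 0.2512, 0.2532]
ee_rot: [-0.0, 0.169, 0.986, 0.0]
contact_force: [1.0, 1.0, -0.5]
width: 0.0848
gripper_force: 0.0
clock: 1.4
position: [0.4522, 0.1065, 0.2532]
ee_rot: [-0.0, 0.169, 0.986, 0.0]
contact_force: [0.5, 0.5, 0.0]
width: 0.0848
gripper_force: 0.0
clock: 1.82
position: [0.539, -0.0382, 0.253]
ee_rot: [-0.0, 0.169, 0.986, 0.0]
contact_force: [-0.0, 0.8, 0.1]
width: 0.0847
gripper_force: 0.0
clock: 2.23
position: [0.5384, -0.0367, 0.2528]
ee_rot: [-0.0, -0.142, 0.99, 0.0]
contact_force: [-0.1, -0.5, 0.4]
width: 0.085
gripper_force: 0.0
clock: 2.65
position: [0.5385, -0.0365, 0.253]
ee_rot: [-0.0, -0.319, 0.948, 0.0]
contact_force: [0.5, 0.4, -0.0]
width: 0.085
gripper_force: 0.0
2.65 [ 0.53845837 -0.03653813  0.25304179] [[-0.797, -0.604, -0.001], [-0.604, 0.797, 0.0], [0.0, 0.0, -1.0]] q [-0.2   0.22  1.58  0.    1.34 -2.42]
key [279.5 214.7]
front-y [239.9  84. ]
back-y [195.6 290.4]
bar [466.7 199.1]
lidfront-y [381.8 121.2]
lidback-y [316.2 319.5]
```

View pics/w1.png

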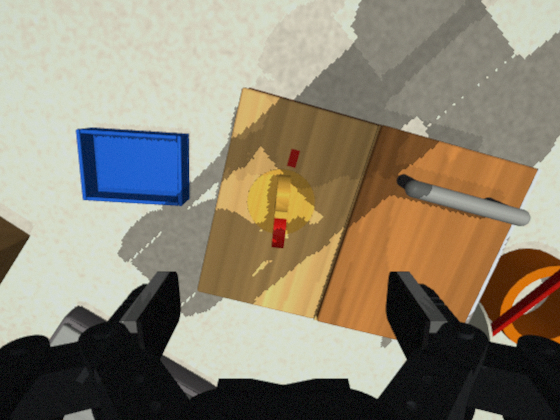

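The wrist view shows the key's brass wing (284,193) and red wing (279,233), the axis at about (281,212), the red mark at (294,157), and the bar from (410,187) to (522,215). This agrees with the fit to within 2 mm or so. I'll refine with the wrist's corners.

Run:
```python
from h import *
s,r=pickle.load(open("w1.pkl","rb"));p0=np.load("box.npy")
L=[((245,88),(-.09,-.12,.09)),((198,290),(.09,-.12,.09)),((537,168),(-.091,.12,.1005)),((379,125),(-.091,-.01,.1005)),((317,319),(.085,-.01,.1005)),((467,201),(-.055,.055,.1355)),((294,157),(-.048,-.068,.09))]
L=L[:6]
res=lambda p:np.ravel([proj(r,B(p,P))[0]-c for c,P in L])
f=least_squares(res,p0[:3],loss="soft_l1");p=f.x;print(p0,p,res(p).round(1))
h=cv2.cvtColor(r["img"],cv2.COLOR_RGB2HSV);m=((h[...,0]<6)|(h[...,0]>174))&(h[...,1]>150)&(h[...,2]>60)
n,_,st,ce=cv2.connectedComponentsWithStats(m.astype(np.uint8))
for i in range(1,n):
    if st[i,4]>30:print(st[i],ce[i])
for b,z in(((284,193),.13),((279.5,233),.13),((294,157.5),.09)):print(onplane(r,b,z))
for q in(p0,p):print(B(q,(-.01,-.068,.118)),B(q,(-.055,.055,.1355)))
np.save("boxw.npy",p)
```

```text
[0.52448827 0.02884655 0.39280075 0.45435817 0.14658047] [0.52585234 0.03055122 0.39339202] [-4.4 -1.  -1.6  2.6  3.3 -0.4  3.2 -0.9 -0.2  2.6 -0.   1. ]
[288 150  11  17 129] [292.99224806 157.90697674]
[272 219  14  29 326] [278.5797546  232.83742331]
[492 274  68  62 918] [526.41067538 303.89215686]
[ 0.5270111  -0.04459739  0.13      ]
[ 0.55293032 -0.02902985  0.13      ]
[ 0.50640619 -0.04993915  0.09      ]
[[ 0.54127872 -0.03780239  0.118     ]] [[0.45262428 0.05860503 0.1355    ]]
[[ 0.5426822  -0.03608778  0.118     ]] [[0.45397077 0.0602672  0.1355    ]]
```

```bash
python3 steer.py '-.002 -.002 .033 .08;0 0 .033 0;0 0 .033 0;0 0 .033 0;0 0 0 0' .045
python3 steer.py '0 0 0 0;0 0 0 0;0 0 0 0;0 0 0 0;0 0 0 0' 0 60
python3 steer.py '0 0 0 0;0 0 0 0;0 0 0 0' 
python3 -c "
from rig import manip, camrig;s=manip.get_state();print(s['qpos'],s['moment'],s['position'])"
```

```text
clock: 3.12
position: [0.5366, -0.0361, 0.1155]
ee_rot: [-0.006, -0.281, 0.96, 0.003]
contact_force: [-2.1, 0.4, 0.7]
width: 0.0448
gripper_force: 0.0
clock: 3.53
position: [0.5423, -0.036, 0.1236]
ee_rot: [0.002, -0.282, 0.959, 0.0]
contact_force: [-1.5, 5.3, 8.6]
width: 0.008
gripper_force: 61.4
clock: 3.78
position: [0.5423, -0.036, 0.1236]
ee_rot: [0.002, -0.282, 0.959, 0.0]
contact_force: [-1.4, 5.6, 6.2]
width: 0.008
gripper_force: 61.3
[-0.19560425  0.33287992  1.77043508  0.00244736  1.03523648 -2.33920357] [0.800666   0.32220666 0.07010308] [ 0.54228351 -0.03596278  0.1236041 ]
```

```bash
python3 steer.py '-.001 .0005 -.003 0;0 0 0 .12;0 0 0 .12;0 0 0 .12;0 0 0 0' - 80
python3 -c "
from rig import manip, camrig;s=manip.get_state();print(s['qpos'],s['moment'],s['position'])"
```

```text
clock: 4.2
position: [0.5424, -0.036, 0.1238]
ee_rot: [0.0, -0.105, 0.994, -0.0]
contact_force: [2.5, 1.4, -9.6]
width: 0.0076
gripper_force: 80.7
[-1.94342087e-01  3.34008699e-01  1.76805162e+00  1.12961202e-04
  1.03893892e+00 -1.97526907e+00] [ 0.21564652 -0.40886596 -0.06452419] [ 0.54235868 -0.03598495  0.12378609]
```

```bash
python3 steer.py '0 0 .0015 .12;0 0 0 .12;0 0 0 .12;0 0 0 .12;0 0 0 .12'
python3 steer.py '0 0 0 .12;0 0 0 .12;0 0 0 .12;0 0 0 .12;0 0 0 0'
python3 -c "
from rig import manip, camrig;s=manip.get_state();print(s['qpos'],s['moment'],s['position'])"
```

```text
clock: 4.62
position: [0.5423, -0.0362, 0.1237]
ee_rot: [0.001, 0.194, 0.981, -0.0]
contact_force: [0.0, 1.4, -0.3]
width: 0.0077
gripper_force: 81.8
clock: 5.03
position: [0.5423, -0.0363, 0.1237]
ee_rot: [0.001, 0.42, 0.908, -0.0]
contact_force: [-1.1, 1.0, 0.9]
width: 0.0076
gripper_force: 82.1
[-1.94511848e-01  3.33776022e-01  1.76868467e+00 -5.77446736e-04
  1.03799257e+00 -8.98174233e-01] [ 0.2256934   0.08614777 -0.04315931] [ 0.54225658 -0.03626574  0.12370123]
```

```bash
python3 steer.py '0 0 0 0;0 0 0 0;0 0 0 0' .03
python3 steer.py '0 0 0 0;0 0 0 0;0 0 0 0;0 0 0 0' 0 80
python3 steer.py '0 0 0 .12;0 0 0 .12;0 0 0 .12;0 0 0 .12;0 0 0 .12'
python3 steer.py '0 0 0 .12;0 0 0 .12;0 0 0 .12;0 0 0 .12;0 0 0 .12'
python3 steer.py '0 0 0 .12;0 0 0 .12;0 0 0 .12;0 0 0 .12;0 0 0 0'
python3 -c "
from rig import manip, camrig;s=manip.get_state();print(s['qpos'],s['moment'],s['position'])"
```

```text
clock: 5.28
position: [0.5425, -0.0364, 0.1233]
ee_rot: [0.001, 0.419, 0.908, -0.0]
contact_force: [-0.2, 0.9, 0.5]
width: 0.0301
gripper_force: 0.0
clock: 5.62
position: [0.5423, -0.0362, 0.1232]
ee_rot: [0.0, 0.42, 0.907, -0.0]
contact_force: [0.6, -0.4, 2.6]
width: 0.0078
gripper_force: 78.3
clock: 6.03
position: [0.5421, -0.0363, 0.1232]
ee_rot: [0.0, 0.672, 0.741, -0.0]
contact_force: [-1.3, -0.1, 2.3]
width: 0.0078
gripper_force: 78.4
clock: 6.45
position: [0.542, -0.0363, 0.1232]
ee_rot: [0.0, 0.861, 0.509, -0.0]
contact_force: [-1.1, -0.7, 2.9]
width: 0.0079
gripper_force: 78.4
clock: 6.87
position: [0.5419, -0.0361, 0.1232]
ee_rot: [0.0, 0.956, 0.292, -0.0]
contact_force: [-1.3, -0.8, 4.1]
width: 0.0075
gripper_force: 78.5
[-1.94474052e-01  3.34261953e-01  1.76940168e+00 -3.87990295e-04
  1.03787181e+00  7.84114004e-01] [-0.1053583   0.2592888  -0.06446903] [ 0.54187506 -0.03611285  0.12320106]
```

```bash
python3 steer.py '0 0 0 .1;0 0 0 .07;0 0 0 0;0 0 0 0'
python3 -c "
from rig import manip, camrig;s=manip.get_state();print(s['qpos'][5],s['moment'])"
python3 steer.py '0 0 0 .05;0 0 0 .04;0 0 0 0;0 0 0 0'
python3 -c "
from rig import manip, camrig;s=manip.get_state();print(s['qpos'][5],s['moment'])"
```

```text
clock: 7.2
position: [0.5419, -0.0361, 0.1232]
ee_rot: [0.0, 0.977, 0.212, -0.0]
contact_force: [-1.6, -0.3, 5.5]
width: 0.0075
gripper_force: 78.7
0.9482074972378453 [-0.01758371  0.36360493 -0.00141645]
clock: 7.53
position: [0.5418, -0.0361, 0.1232]
ee_rot: [0.001, 0.985, 0.171, -0.0]
contact_force: [-1.5, -0.3, 5.4]
width: 0.0078
gripper_force: 87.4
1.0344767414442035 [0.1086123  0.25063592 1.31123808]
```

```bash
python3 steer.py '0 0 0 -.05;0 0 0 0;0 0 0 0;0 0 0 0;0 0 0 0' .04
python3 steer.py '0 0 -.03 0;0 0 -.03 0;0 0 -.03 0;0 0 -.03 0;0 0 0 -.12' .06
python3 steer.py '0 0 0 -.12;0 0 0 -.12;0 0 0 -.12;0 0 0 -.12;0 0 0 -.12'
python3 steer.py '0 0 0 -.12;0 0 0 -.12;0 0 0 -.12;0 0 0 -.12;0 0 0 -.12'
python3 steer.py '0 0 0 -.12;0 0 0 -.12;0 0 0 -.01;0 0 0 0;0 0 0 0'
python3 look.py w2
python3 - <<'E'
from rig import manip, camrig
from h import *
d={}
for n in("scene","side"):
    r=camrig.get_image(n);d[n]=r
    h=cv2.cvtColor(r["img"],cv2.COLOR_RGB2HSV);m=((h[...,0]<5)|(h[...,0]>174))&(h[...,1]>150)&(h[...,2]>60)
    k,_,st,ce=cv2.connectedComponentsWithStats(m.astype(np.uint8))
    for i in range(1,k):
        if st[i,4]>8 and 225<ce[i][0]<360 and 165<ce[i][1]<280:print(n,st[i],ce[i])
pickle.dump(d,open("d1.pkl","wb"))
f=lambda i:cv2.resize(i,None,fx=6,fy=6,interpolation=cv2.INTER_CUBIC)
cv2.imwrite("pics/c3.png",np.hstack([f(d["scene"]["img"][185:245,250:315]),f(d["side"]["img"][170:230,235:300])])[:,:,::-1])
E
```

```text
clock: 7.95
position: [0.542, -0.036, 0.1226]
ee_rot: [-0.0, 0.982, 0.191, -0.0]
contact_force: [0.4, 0.5, 0.1]
width: 0.0404
gripper_force: 0.0
clock: 8.37
position: [0.5453, -0.0366, 0.2491]
ee_rot: [0.003, 0.968, 0.25, 0.005]
contact_force: [0.0, 0.5, 1.1]
width: 0.06
gripper_force: 0.0
clock: 8.78
position: [0.5419, -0.036, 0.2427]
ee_rot: [-0.0, 0.85, 0.527, 0.0]
contact_force: [0.2, -0.5, 0.4]
width: 0.0601
gripper_force: 0.0
clock: 9.2
position: [0.5419, -0.036, 0.2426]
ee_rot: [-0.0, 0.656, 0.755, 0.0]
contact_force: [0.0, -0.0, 0.4]
width: 0.0605
gripper_force: 0.0
clock: 9.62
position: [0.542, -0.036, 0.2427]
ee_rot: [-0.0, 0.561, 0.828, 0.0]
contact_force: [0.0, -0.0, 0.0]
width: 0.0602
gripper_force: 0.0
9.6167 [ 0.54196941 -0.03599318  0.24271851] [[-0.372, 0.928, -0.0], [0.928, 0.372, 0.0], [0.0, -0.0, -1.0]] q [-0.19  0.23  1.59  0.    1.32 -0.58]
key [280.7 218.6]
front-y [187.  263.5]
back-y [400.9 261.2]
bar [200.1  18.7]
lidfront-y [168.4 130.7]
lidback-y [411.1 127.7]
scene [264 195   4   5  12] [265.91666667 197.08333333]
scene [325 195  18  47 133] [333.08270677 210.36090226]
side [249 181  15   5  42] [254.45238095 183.47619048]
side [290 218   5   5  18] [291.94444444 219.83333333]
```

View pics/w2.png

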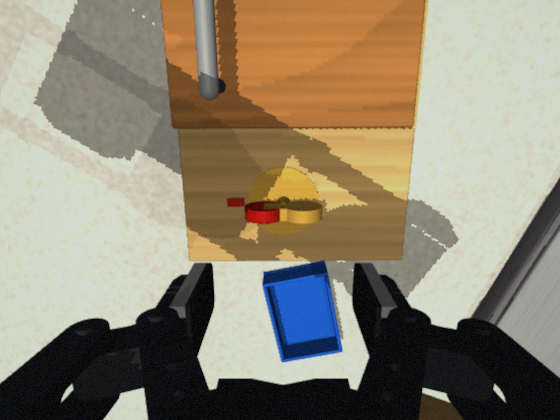

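The red wing (262,212) points left at the red mark (236,202), so the key is fully wound. The bar runs from (203,0) to (210,87).

Run:
```python
from h import *
s,r=pickle.load(open("w2.pkl","rb"))
L=[((190,261),(-.09,-.12,.09)),((403,261),(.09,-.12,.09)),((173,128),(-.091,-.01,.1005)),((414,128),(.085,-.01,.1005))]
s1,r1=pickle.load(open("w1.pkl","rb"))
L1=[((245,88),(-.09,-.12,.09)),((198,290),(.09,-.12,.09)),((537,168),(-.091,.12,.1005)),((379,125),(-.091,-.01,.1005)),((317,319),(.085,-.01,.1005))]
res=lambda p:np.ravel([proj(r,B(p,P))[0]-c for c,P in L]+[proj(r1,B(p,P))[0]-c for c,P in L1])
p=least_squares(res,np.load("boxw.npy"),loss="soft_l1").x;print(p,res(p).round(1))
a=onplane(r,(203.5,10),.1355);b=onplane(r,(208.5,80),.1355);print(a,b,np.arctan2(*(b-a)[:2]))
for uv in((410,187),(522,215)):print(onplane(r1,uv,.1355))
bar=B(p,(-.055,.055,.1355))[0];print("bar",bar,"hinge",B(p,(.085,.055,.0905)))
M=tcpT(s);print("tool delta",M[:3,:3].T@(bar-s["position"]))
d=pickle.load(open("d1.pkl","rb"))
# flag by mask: scene flag rows<204
for n,box in(("scene",(330,350,190,204)),("side",(247,258,178,190))):
    rr=d[n];h=cv2.cvtColor(rr["img"],cv2.COLOR_RGB2HSV);m=((h[...,0]<5)|(h[...,0]>174))&(h[...,1]>150)&(h[...,2]>60)
    y,x=np.nonzero(m[box[2]:box[3],box[0]:box[1]]);print(n,x.mean()+box[0],y.mean()+box[2],len(x),x.min()+box[0],x.max()+box[0],y.min()+box[2],y.max()+box[2])
np.save("boxf.npy",p)
```

```text
[0.52633536 0.03067832 0.38843793] [-0.9  1.   0.2 -0.4 -1.5  0.7  0.4 -1.2 -3.9 -1.  -2.1  2.4  3.1  1.1
  3.5 -0.2 -0.9  2.9]
[0.45305081 0.06361639 0.1355    ] [0.46769754 0.02871883 0.1355    ] 2.744214257124736
[0.47015165 0.02121571 0.1355    ]
[0.43719315 0.09811047 0.1355    ]
bar [0.45460189 0.06075004 0.1355    ] hinge [[0.58417214 0.11377409 0.0905    ]]
tool delta [ 0.12226565 -0.04516915  0.10723339]
scene 337.30434782608694 198.8695652173913 69 332 342 195 203
side 252.6875 183.1875 32 249 257 181 185
```

```bash
python3 steer.py '.0305 -.0113 0 0;.0305 -.0113 0 0;.0305 -.0113 0 0;.0305 -.0113 0 0;0 0 0 0' .06
python3 steer.py '0 0 .0257 0;0 0 .0257 0;0 0 .0257 0;0 0 .0257 0;0 0 0 0'
python3 steer.py '0 0 0 0;0 0 0 0;0 0 0 0;0 0 0 0;0 0 0 0' 0 60
python3 steer.py '0 0 0 0;0 0 0 0;0 0 0 0' 
python3 look.py w3
```

```text
clock: 10.18
position: [0.4496, 0.0636, 0.2427]
ee_rot: [-0.003, 0.559, 0.829, 0.0]
contact_force: [-0.1, -0.3, -1.1]
width: 0.0602
gripper_force: 0.0
clock: 10.6
position: [0.4512, 0.0602, 0.1361]
ee_rot: [-0.004, 0.56, 0.829, -0.003]
contact_force: [-0.7, 0.1, -0.2]
width: 0.0598
gripper_force: 0.0
clock: 11.02
position: [0.4547, 0.0597, 0.1417]
ee_rot: [0.001, 0.559, 0.829, -0.0]
contact_force: [-2.2, -2.5, 5.3]
width: 0.0099
gripper_force: 58.5
clock: 11.27
position: [0.4547, 0.0598, 0.1417]
ee_rot: [0.001, 0.559, 0.829, -0.0]
contact_force: [-1.7, -1.8, 4.3]
width: 0.0098
gripper_force: 58.5
11.2667 [0.45465357 0.05976424 0.14168272] [[-0.374, 0.927, 0.001], [0.927, 0.374, -0.001], [-0.002, 0.001, -1.0]] q [-0.02  0.2   1.92 -0.    1.02 -0.4 ]
key [368.4 505.3]
front-y [228.9 494.5]
back-y [499.6 492.6]
bar [276.6 294.1]
lidfront-y [213.8 368. ]
lidback-y [534.8 365.5]
```

View pics/w3.png

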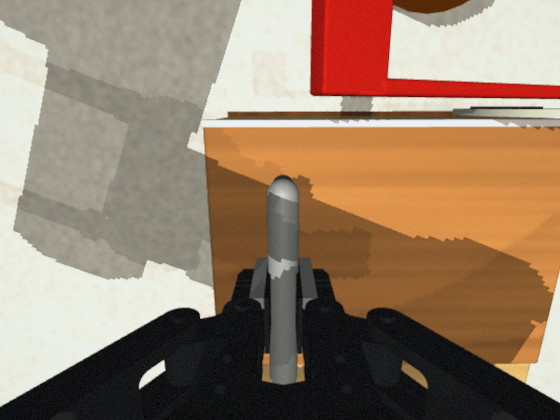

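The bar (283,180–380) is centred between the pads. The pointer flag is at (311–390, 0–95), with its arm along row 88, well clear. Lifting along the arc.

```bash
python3 steer.py '0 0 0 0;0 .0035 -.0097 0;0 .0042 -.0094 0;0 .0048 -.0091 0;0 0 0 0' 0 80
python3 steer.py '0 .0054 -.0087 0;0 .006 -.0083 0;0 .0066 -.0079 0;0 0 0 0;0 0 0 0'
python3 look.py w4 | head -1
python3 - <<'E'
from rig import manip, camrig
from h import *
for n in("scene","side"):pickle.dump(camrig.get_image(n),open(n+"4.pkl","wb"))
s=manip.get_state();d=s["position"]-[.45465,.05976,.14168];p=np.load("boxf.npy")
dx=d[:2]@[np.cos(p[2]),np.sin(p[2])]
print(d,"lid",np.arctan2(.045+d[2],.14-dx),"R",np.hypot(.045+d[2],.14-dx))
E
```

```text
clock: 11.73
position: [0.4654, 0.0641, 0.1693]
ee_rot: [-0.0, 0.559, 0.829, -0.001]
contact_force: [-2.8, -3.4, -4.9]
width: 0.0091
gripper_force: 78.3
clock: 12.15
position: [0.48, 0.0701, 0.1933]
ee_rot: [-0.001, 0.559, 0.829, -0.003]
contact_force: [-6.2, -5.8, 3.2]
width: 0.0091
gripper_force: 78.2
12.15 [0.47999838 0.07009138 0.19333023] [[-0.375, 0.927, -0.006], [0.927, 0.375, -0.004], [-0.001, -0.007, -1.0]] q [ 0.    0.19  1.78 -0.    1.18 -0.38]
[0.0251736  0.01026789 0.05146039] lid 0.7074171656245618 R 0.1484296317057676
```

View pics/w4.png

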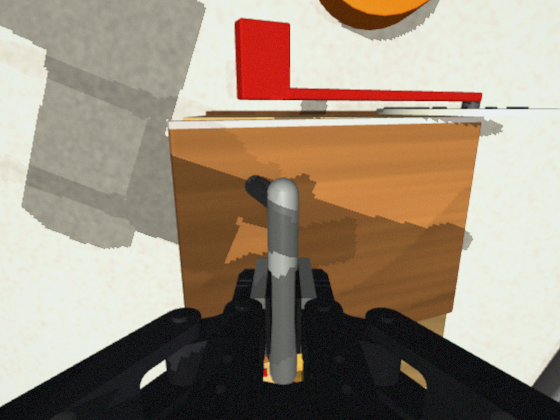

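The lid lies at about 0.40 rad; the flag is at (236–290, 20–98), a little closer to the camera than the lid edge. I'll zoom in on the flag and the edge from all views.

Run:
```python
from h import *
i3=pickle.load(open("w3.pkl","rb"))[1]["img"];i4=pickle.load(open("w4.pkl","rb"))[1]["img"]
a=pickle.load(open("scene4.pkl","rb"))["img"];b=pickle.load(open("side4.pkl","rb"))["img"]
c=lambda i,x,y,k:cv2.resize(i[y:y+300//k,x:x+400//k],(400,300),interpolation=cv2.INTER_CUBIC)
cv2.imwrite("pics/c5.png",np.vstack([np.hstack([c(i3,300,0,3),c(i4,225,10,3)]),np.hstack([c(a,300,185,6),c(b,240,160,6)])])[:,:,::-1])
```

```text
(no output)
```

View pics/c5.png

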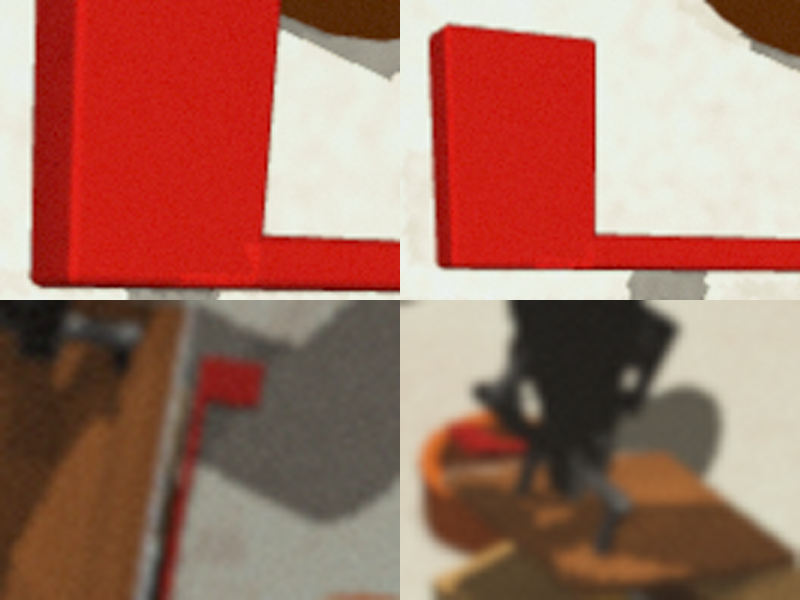

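Corner readings: in w4 the flag's top face is (241,18.7),(289.7,23.7),(242,99),(289.7,99.3); in w3 it is (322.6,94.5),(387,95.8),(393,0); in the scene view its corners are (333.8,194.7),(343.6,196),(342.6,203),(333,201.7).

```bash
cat > fit.py <<'E'
from h import *
p=np.load("boxf.npy")
def P(a,L,y,n):return B(p,(.085-L*np.cos(a)+n*np.sin(a),y,.0955+L*np.sin(a)+n*np.cos(a)))
w3=pickle.load(open("w3.pkl","rb"))[1];w4=pickle.load(open("w4.pkl","rb"))[1];sc=pickle.load(open("scene4.pkl","rb"))
M4=[((241,18.7),.146,1),((289.7,23.7),.124,1),((242,99),.146,0),((289.7,99.3),.124,0)]
M3=[((322.6,94.5),.146,0),((387,95.8),.124,0)]
MS=[((333.8,194.7),.146,0),((343.6,196),.146,1),((342.6,203),.124,1),((333,201.7),.124,0)]
def res(v,sets):
    o=[]
    for r,M,k in sets:
        for uv,L,j in M:o.append(k*(proj(r,P(v[0],L,v[1]+.03*j,.004))[0]-uv))
    return np.ravel(o)
S=dict(w4=[(w4,M4,1)],w3=[(w3,M3,1)],sc=[(sc,MS,1)],all=[(w4,M4,.5),(w3,M3,.5),(sc,MS,1)])
for n,q in S.items():
    f=least_squares(res,[.55,.13],args=(q,),loss="soft_l1");print(n,f.x,res(f.x,q).round(1))
# lid from w4: front top corner, at lid frame x -.176, z .010 (P pivot is .005 above hinge, approx)
for uv in((169,122),):
    f=least_squares(lambda v:proj(w4,P(v[0],.176,v[1],.005))[0]-uv,[.4,.12]);print("lid w4",f.x)
E
python3 fit.py
```

```text
w4 [0.45474838 0.12863512] [-2.3 -0.9  0.4 -0.5 -0.3  0.9  0.3  0.9]
w3 [0.45803644 0.12887814] [ 0.1  0.2 -0.1 -0.3]
sc [0.47231808 0.13367135] [-0.1 -0.2  0.4  0.1  0.2  0.3 -0.5 -0. ]
all [0.45718259 0.12886069] [-1.  -0.9  0.4 -0.6 -0.   0.2  0.3  0.2 -0.1  0.2 -0.2 -0.1 -1.8 -0.3
 -1.3  0.  -1.5  0.2 -2.2 -0.1]
lid w4 [0.47133774 0.12067504]
```

```bash
python3 steer.py '0 .003 -.0033 0;0 .003 -.0033 0;0 0 0 0;0 0 0 0;0 0 0 0'
python3 look.py w5 | head -1
python3 - <<'E'
from rig import manip, camrig
from h import *
for n in("scene","side"):pickle.dump(camrig.get_image(n),open(n+"5.pkl","wb"))
s=manip.get_state();d=s["position"]-[.45465,.05976,.14168];p=np.load("boxf.npy")
dx=d[:2]@[np.cos(p[2]),np.sin(p[2])]
print(d,"lid",np.arctan2(.045+d[2],.14-dx)-.311,"R",np.hypot(.045+d[2],.14-dx))
i=pickle.load(open("w5.pkl","rb"))[1]["img"]
a=pickle.load(open("scene5.pkl","rb"))["img"]
c=lambda i,x,y,k:cv2.resize(i[y:y+300//k,x:x+400//k],(400,300),interpolation=cv2.INTER_CUBIC)
cv2.imwrite("pics/c6.png",np.vstack([np.hstack([c(i,135,60,3),c(i,380,60,3)]),np.hstack([c(a,300,180,6),c(a,280,215,6)])])[:,:,::-1])
E
```

```text
clock: 12.72
position: [0.4847, 0.072, 0.1992]
ee_rot: [-0.002, 0.559, 0.829, -0.004]
contact_force: [-7.7, -5.9, 0.9]
width: 0.009
gripper_force: 78.6
12.7167 [0.48467124 0.07197589 0.19915012] [[-0.375, 0.927, -0.008], [0.927, 0.374, -0.004], [-0.001, -0.009, -1.0]] q [ 0.01  0.19  1.76 -0.    1.2  -0.37]
[0.02997882 0.01220069 0.05742044] lid 0.44958498916794937 R 0.14857638771735704
```

View pics/c6.png

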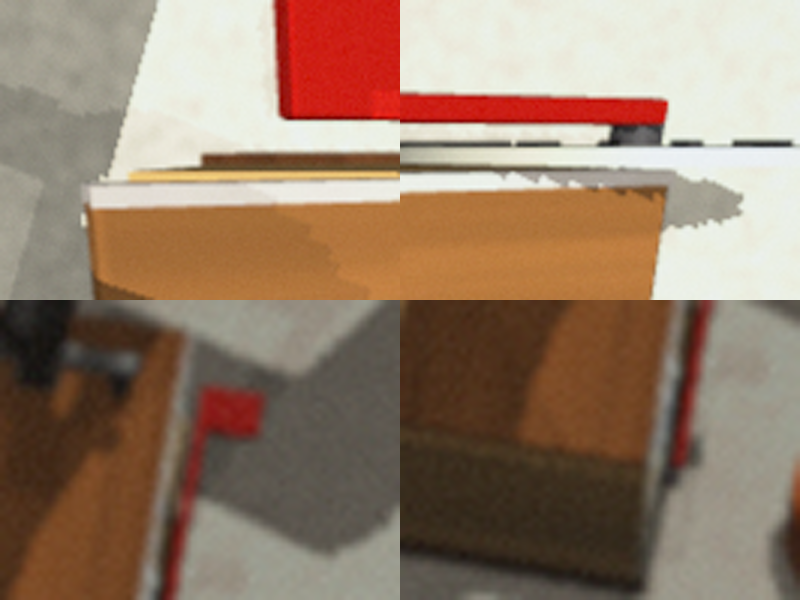

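The w5 zoom shows the lid's front top corner at (164.5,122), its hinge corner at (469,117), the pointer's pivot end at (468.7,93–101), and the flag's top corner at (231,99). I'll compare both angles through the same camera, calibrated on the hinge ends.

```bash
cat > fit2.py <<'E'
from h import *
p=np.load("boxf.npy");w5=pickle.load(open("w5.pkl","rb"))[1]
def P(a,L,y,n,b):return B(p,(.085-L*np.cos(a)+n*np.sin(a)+b[0],y+b[1],.0955+L*np.sin(a)+n*np.cos(a)+b[2]))
i=w5["img"];h=cv2.cvtColor(i,cv2.COLOR_RGB2HSV);m=((h[...,0]<5)|(h[...,0]>174))&(h[...,1]>150)&(h[...,2]>60)
for r in(30,60,90,97):x=np.nonzero(m[r])[0];print("row",r,x.min(),x.max(),i[r,x.min():x.min()+10,0])
# unknown: lid a, pointer a, arm y, bias x,y (z bias prior)
def res(v,hl):
    al,ap,y,b=v[0],v[1],v[2],v[3:6];o=[]
    for uv,L,n,yy,a in(((164.5,122),.176,hl,.12,al),((469,117.5),0,.005,.12,al),((468.7,101),0,.004,y,ap),
        ((231,99),.146,.004,y,ap)):o+=list(proj(w5,P(a,L,yy,n,b))[0]-uv)
    return np.r_[o,b[2]/.002,b[:2]/.005]
for hl in(.005,-.005):
    f=least_squares(res,[.45,.45,.129,0,0,0],args=(hl,),loss="soft_l1");print(hl,f.x.round(4),f.fun.round(1))
E
python3 fit2.py
```

```text
row 30 225 277 [162 154 158 157 190 214 212 207 204 205]
row 60 227 277 [154 155 157 184 212 217 209 206 207 207]
row 90 228 339 [151 153 155 167 211 219 212 205 208 206]
row 97 228 467 [155 149 154 155 199 214 203 200 202 200]
0.005 [ 4.833e-01  4.331e-01  1.288e-01  7.000e-04  3.000e-04 -7.000e-04] [-0.1  0.6 -0.3 -1.6  0.4 -0.5  0.   0.4 -0.3  0.1  0.1]
-0.005 [ 5.404e-01  4.338e-01  1.288e-01  6.000e-04  2.000e-04 -8.000e-04] [-0.1  0.6 -0.1 -1.6  0.2 -0.5  0.   0.4 -0.4  0.1  0. ]
```

```bash
cat > fit3.py <<'E'
from fit2 import P,p,proj,np,pickle,B
sc=pickle.load(open("scene5.pkl","rb"));d0=pickle.load(open("d0.pkl","rb"))["scene"]
z=np.zeros(3)
print("shut front top pred",proj(d0,P(0,.176,.12,.005,z)),"seen",[(596.5)/6-.5+230,132.5/6-.5+175],"hinge pred",proj(sc,P(0,0,.12,.005,z)),"seen d0",[543.5/6-.5+230,394.5/6-.5+175],"seen5",[320.4,242.5])
for a in(.40,.45,.5):print(a,"lid",proj(sc,P(a,.176,.12,.005,z)),"flag TL",proj(sc,P(a,.146,.1288,.004,z)),"TR",proj(sc,P(a,.146,.1588,.004,z)))
i=sc["img"].astype(int)
for r in range(180,192):print(r,[tuple(i[r,c]) for c in range(324,336,1)])
E
python3 fit3.py | grep -v -e row
```

```text
0.005 [ 4.833e-01  4.331e-01  1.288e-01  7.000e-04  3.000e-04 -7.000e-04] [-0.1  0.6 -0.3 -1.6  0.4 -0.5  0.   0.4 -0.3  0.1  0.1]
-0.005 [ 5.404e-01  4.338e-01  1.288e-01  6.000e-04  2.000e-04 -8.000e-04] [-0.1  0.6 -0.1 -1.6  0.2 -0.5  0.   0.4 -0.4  0.1  0. ]
shut front top pred [[329.6808292  197.47239942]] seen [328.9166666666667, 196.58333333333334] hinge pred [[320.7101416  241.75520954]] seen d0 [320.0833333333333, 240.25] seen5 [320.4, 242.5]
0.4 lid [[330.64432011 185.35294005]] flag TL [[331.97642294 195.3272765 ]] TR [[342.21652135 196.8947652 ]]
0.45 lid [[330.66349844 184.35277744]] flag TL [[331.99965853 194.54120747]] TR [[342.29240797 196.11425899]]
0.5 lid [[330.65839557 183.48274656]] flag TL [[332.00277916 193.86648063]] TR [[342.34933654 195.44560966]]
180 [(np.int64(146), np.int64(140), np.int64(127)), (np.int64(154), np.int64(146), np.int64(133)), (np.int64(153), np.int64(151), np.int64(137)), (np.int64(154), np.int64(147), np.int64(134)), (np.int64(154), np.int64(152), np.int64(136)), (np.int64(154), np.int64(149), np.int64(136)), (np.int64(153), np.int64(150)
[... 5626 characters left out ...]
int64(90), np.int64(80)), (np.int64(90), np.int64(85), np.int64(78)), (np.int64(91), np.int64(84), np.int64(78)), (np.int64(91), np.int64(88), np.int64(79))]
191 [(np.int64(102), np.int64(62), np.int64(33)), (np.int64(108), np.int64(65), np.int64(37)), (np.int64(105), np.int64(64), np.int64(34)), (np.int64(98), np.int64(57), np.int64(29)), (np.int64(101), np.int64(65), np.int64(39)), (np.int64(114), np.int64(87), np.int64(72)), (np.int64(127), np.int64(113), np.int64(104)), (np.int64(106), np.int64(103), np.int64(96)), (np.int64(93), np.int64(87), np.int64(80)), (np.int64(90), np.int64(84), np.int64(78)), (np.int64(91), np.int64(87), np.int64(75)), (np.int64(93), np.int64(88), np.int64(80))]
```

```bash
cat > fit4.py <<'E'
from h import *
p=np.load("boxf.npy")
W={k:pickle.load(open(k+".pkl","rb"))[1] for k in("w3","w4","w5")}
for k,(c0,c1) in dict(w3=(196,216),w4=(160,182),w5=(154,176)).items():
    g=cv2.cvtColor(W[k]["img"],cv2.COLOR_RGB2HSV)
    for r in (126,134,150,170):print(k,r,c0,g[r,c0:c1,1].tolist())
    c=250 if k!="w5" else 245
    print(k,"col",c,"rows 85..140 sat",g[85:140,c,1].tolist())
    print(k,"V",g[85:140,c,2].tolist())
E
python3 fit4.py
```

```text
w3 126 196 [28, 27, 30, 27, 25, 16, 9, 10, 11, 11, 12, 11, 11, 11, 11, 12, 12, 12, 13, 9]
w3 134 196 [28, 23, 20, 21, 21, 22, 19, 53, 144, 169, 164, 169, 166, 168, 169, 172, 167, 166, 168, 167]
w3 150 196 [24, 17, 19, 17, 20, 19, 18, 18, 55, 145, 170, 169, 167, 169, 168, 168, 169, 172, 170, 170]
w3 170 196 [27, 29, 29, 27, 30, 29, 30, 27, 26, 50, 129, 166, 168, 170, 166, 169, 165, 167, 164, 162]
w3 col 250 rows 85..140 sat [15, 14, 12, 11, 11, 8, 7, 9, 7, 9, 7, 8, 12, 12, 13, 14, 15, 16, 14, 15, 14, 14, 13, 13, 15, 13, 41, 133, 171, 169, 167, 138, 121, 124, 23, 8, 6, 7, 8, 7, 6, 4, 82, 169, 170, 169, 168, 168, 167, 167, 170, 165, 169, 170, 170]
w3 V [238, 240, 239, 240, 240, 241, 239, 240, 241, 240, 239, 241, 241, 241, 240, 239, 237, 238, 238, 240, 239, 239, 238, 237, 238, 237, 188, 111, 97, 98, 99, 98, 99, 101, 132, 225, 243, 244, 244, 243, 242, 233, 219, 204, 206, 205, 205, 206, 206, 205, 203, 205, 201, 204, 203]
w4 126 160 [26, 27, 29, 26, 25, 28, 27, 24, 21, 22, 14, 14, 18, 14, 14, 18, 11, 14, 16, 15, 15, 14]
w4 134 160 [30, 26, 25, 28, 28, 26, 16, 16, 56, 169, 167, 168, 171, 164
[... 1117 characters left out ...]
8, 164, 171, 172, 168, 169]
w5 170 154 [30, 31, 29, 27, 31, 28, 32, 26, 25, 27, 25, 25, 37, 68, 168, 159, 165, 170, 168, 171, 169, 170]
w5 col 245 rows 85..140 sat [233, 234, 228, 227, 233, 222, 232, 225, 228, 229, 228, 230, 237, 228, 224, 22, 13, 13, 14, 14, 12, 13, 14, 14, 18, 39, 87, 164, 171, 156, 143, 124, 133, 123, 108, 26, 11, 10, 11, 11, 11, 11, 63, 156, 169, 171, 170, 166, 169, 171, 172, 170, 167, 166, 169]
w5 V [206, 208, 206, 208, 207, 209, 207, 206, 208, 208, 207, 206, 201, 180, 130, 205, 239, 238, 238, 239, 240, 240, 240, 235, 236, 201, 129, 101, 103, 103, 100, 101, 209, 236, 194, 216, 237, 236, 236, 237, 236, 236, 213, 183, 180, 180, 179, 181, 177, 179, 178, 177, 180, 180, 177]
```

```bash
cat > fit5.py <<'E'
from h import *
W={k:pickle.load(open(k+".pkl","rb"))[1] for k in("w1","w2","w3","w4","w5")}
p0=np.load("boxf.npy")
D=(-.09,-.12,.09),(.09,-.12,.09);l=lambda L,y:("lid",L,y)
f=lambda L,j:("flag",L,j)
M=dict(w1=[((245,88),D[0]),((198,290),D[1]),((537,168),l(.176,.12)),((379,125),l(.176,-.01)),((317,319),l(0,-.01))],
 w2=[((190,261),D[0]),((403,261),D[1]),((173,128),l(.176,-.01)),((414,128),l(0,-.01))],
 w3=[((203,119.5),l(.176,.12)),((322.6,95),f(.146,0)),((387,96),f(.124,0))],
 w4=[((167.5,120.5),l(.176,.12)),((480,118),l(0,.12)),((241,18.7),f(.146,1)),((289.7,23.7),f(.124,1)),((242,99),f(.146,0)),((289.7,99.3),f(.124,0)),((481,101),f(0,0))],
 w5=[((163,121.5),l(.176,.12)),((469,117.5),l(0,.12)),((231.5,99),f(.146,0)),((278,99.5),f(.124,0)),((468.7,101),f(0,0))])
def P(p,a,L,y,n,z0):return B(p,(.085-L*np.cos(a)+n*np.sin(a),y,z0+L*np.sin(a)+n*np.cos(a)))
def res(v):
    p=v[:3];ang=dict(w1=0,w2=0,w3=0,w4=v[3],w5=v[4]);ap,y=v[5:7];t=v[7:10];rv=v[10:13];o=[]
    for k,L in M.items():
        r=W[k];T=r["T"].copy();T[:3,3]+=T[:3,:3]@t;T[:3,:3]=T[:3,:3]@R.from_rotvec(rv).as_matrix()
        for uv,q in L:
            if q[0]=="lid":X=P(p,ang[k],q[1],q[2],.010,.0905)
            elif q[0]=="flag":X=P(p,ap,q[1],y+.03*q[2],.004,.0955)
            else:X=B(p,q)
            o.append(proj(r,X,T)[0]-uv)
    return np.r_[np.ravel(o),t/.001,rv/.003]
s=least_squares(res,[*p0,.4,.45,.45,.129,0,0,0,0,0,0],loss="soft_l1",x_scale=.01)
print(s.x.round(4));k=0;fr=res(s.x)
for n,L in M.items():print(n,fr[k:k+2*len(L)].round(1).tolist());k+=2*len(L)
C=np.linalg.inv(s.jac.T@s.jac);c=C[3:6,3:6];print("sd",np.sqrt(np.diag(c)),"sd lid5-ptr",np.sqrt(c[1,1]+c[2,2]-2*c[1,2]))
b=[B(s.x[:3],(-.055,.055,.1355))[0],B(s.x[:3],(.085,.055,.0905))[0]];print(b)
E
python3 fit5.py
```

```text
[ 5.261e-01  3.050e-02  3.870e-01  2.145e-01  3.688e-01  4.515e-01
  1.292e-01 -6.000e-04  2.000e-04 -1.900e-03 -7.000e-04  0.000e+00
 -8.000e-04]
w1 [-2.6, -1.3, -1.2, 0.8, 2.2, 0.9, 3.8, -0.4, -0.7, 1.4]
w2 [-0.2, 0.1, -0.6, -0.9, -0.3, 0.6, -0.2, -0.8]
w3 [0.2, 1.8, -0.8, -0.1, -2.2, -0.3]
w4 [-0.1, -0.3, 0.1, -0.6, -0.7, -0.5, 1.2, -0.2, 0.9, 0.1, 0.9, 0.2, -0.1, -0.0]
w5 [-0.2, 0.3, 0.2, -0.4, 1.4, 0.4, 1.5, 0.3, -0.9, 0.1]
sd [0.04718674 0.02636015 0.00566009] sd lid5-ptr 0.02519647368500473
[array([0.45440676, 0.06064586, 0.1355    ]), array([0.58405529, 0.11347822, 0.0905    ])]
```

Lid angle from the gripper's pose is 0.45 (0.437 from x, 0.460 from z) and the pointer is at about 0.452. The scene view shows the two equal within its resolution. I'll check the hold is steady, then hand in.

```bash
python3 steer.py '0 .0002 -.0002 0;0 0 0 0;0 0 0 0;0 0 0 0;0 0 0 0'
python3 -c "
from rig import manip, camrig
from h import *
s=manip.get_state();d=s['position']-[.45465,.05976,.14168];dx=d[:2]@[np.cos(.387),np.sin(.387)]
print(np.arctan2(.045+d[2],.14-dx)-.311,s['qd'].round(3));print(manip.sign_off())"
```

```text
clock: 13.28
position: [0.4847, 0.072, 0.1992]
ee_rot: [-0.002, 0.559, 0.829, -0.004]
contact_force: [-6.9, -6.6, -0.4]
width: 0.0088
gripper_force: 78.5
0.4503143849870955 [-0.002 -0.001  0.001 -0.001 -0.001  0.001]
the job is handed in; nothing more can be done
None
```

Job handed in: the key is wound to its stop with the red wing at the mark, and the gripper is holding the lid by its bar at about 0.45 rad, against about 0.45 measured for the pointer (the lid angle is from the gripper's pose, good to about 0.015 rad, as the pictures could not confirm it closely); I saw no sign that the pointer or loose things moved, but the mug, scanner and glue jar were not rechecked.

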